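Free the latched lid of the acrylic box with the spoon handle

TASK

Pick up the jam spoon, turn it so that its slim handle end goes first, and use the handle to press the sprung hook down through the narrow gap on the front of the acrylic box until the lid is freed and swings wide open. Then lay the spoon down flat on the middle of the bamboo coaster, bowl mouth up, lowering it rather than dropping it. Leave the other things on the desk where they are.

Things in the scene. Friction and masses are not known exactly. Their poses are not given: they have to be found in the camera images.
- box: Clear acrylic box, 110 deep (x) x 160 wide (y) x 85 mm high, fixed to the desk, with three tins in it; origin at the centre of its underside, z up, front towards its -x. A clear lid 6 mm thick closes it, hinged along the rear (+x) top edge, its top 92 mm above the desk. The latch stands in the middle of the front.
- gap (a point): Middle of the open top of the latch's gap (box frame x = -92, y = 0, z = 78 mm; axes as the box). Two upright dark steel cheeks, 4 mm thick, leave a gap 18 mm wide (y) between them. They run from box x = -55 to -130 mm and from 32 to 78 mm above the desk; the gap is open at the top and at its front (-x) end. The steel hook lies inside it.
- hook: Steel sprung hook, a bell crank 12 mm wide in the gap; origin at its pivot (box frame x = -73.5, z = 52 mm), turning about the box's y. Its upright arm's barb reaches 6 mm over the lid's tongue and holds the lid shut; its level arm points 50 mm to box -x and ends in a press pad. Pressing the pad down 6 to 8 mm frees the lid. Let go, the hook springs up again.
- hook_pad (a point): Middle of the top of the hook's press pad (12 mm long, 13 mm wide), 44 mm in front of the pivot: at rest x = -117.5, y = 0, z = 58 mm in the box frame, 20 mm below the cheeks' top edges. It can go down about 13 mm to its stop; pressing takes about 1.5 N at first, 3 to 4 N at the stop. Its frame turns with the hook.
- lid (a joint): Opening angle of the acrylic lid in rad: 0 shut, 1.75 fully open (leaning back beyond upright). A weak spring opens it once the hook lets go; its front edge then sweeps up and back over the box, away from the latch.
- spoon: Stainless jam spoon, 143 mm long, 70 g, lying flat on the desk: bar handle 9 mm wide, 8 mm high, x = -32 to +80 mm; round bowl 34 mm across (too wide for the gap), 11 mm high, centred at x = -46 mm. Origin under the handle near the balance point; x points to the handle's end, z up when the bowl's mouth is up. At the start the handle's end points away from the box, to the robot's right or back.
- spoon_tip (a point): Middle of the underside edge at the free end of the spoon's handle (x = +80 mm in the spoon's frame).
- coaster: Square bamboo coaster, 110 x 110 x 10 mm, fixed flat on the desk; origin at the centre of its underside, top 10 mm above the desk.
- saucer: Bystander: round white saucer, 110 mm across, 16 mm high, loose; origin under its centre.
- jam_pot: Bystander: black ceramic jam pot with fitted lid, 76 mm across, 88 mm high, loose; origin under its centre.
- cup: Bystander: white demitasse cup with a handle, 62 mm across, 60 mm high, loose; origin under its centre.
- mill: Bystander: dark wooden pepper mill, 54 mm across, 130 mm high, loose; origin under its centre.
- jar: Bystander: amber glass jar, 68 mm across, 95 mm high, loose; origin under its centre.
- bowl: Bystander: white bowl, 100 mm across, 45 mm high, loose; origin under its centre.
There are look-alikes about, which are no part of the job. There is more than one size of the box; the one meant has the size given above.

How it is judged:
By the outcome, as a careful person would: the job done as asked, in the order asked, and still so for the second after the job is handed in, with the robot touching nothing.
It also fails if it takes over 51 s, if anything falls off the work surface, if the arm or the gripper's body presses on something with over 40 N, if the wrist force passes 120 N, or if a joint passes its speed limit or range.

ROBOT

A 6-joint arm with a two-finger parallel gripper is mounted at the origin on the work surface. World frame = base frame: x ahead of the robot, y to its left, z up, the work surface at z = 0. Lengths are in m, angles in degrees, forces in N, time in s.
With the tool pointing down it reaches from about 0.3 to 0.75 m from the base axis. Payload 8.5 kg.
Tool frame: the origin (TCP) lies midway between the tips of the shut fingers; the grasp point (between the pads) lies behind it (grasp_offset is the z of the grasp point in the tool frame, in m); z points along the fingers, y is the direction in which the jaws open and shut (so a half turn about z gives the same grasp; the last joint's range is limited). The gripper opens to 85 mm and grips with 20 to 120 N. Pads are 22 mm wide; open, the fingers measure 114 mm over their backs; the gripper's body (76 mm by 85 mm) begins 54 mm behind the grasp point. The pads swing forward as they close: fully open they stand 13 mm farther back than shut.
Start: joints at [-87.966, 21.807, 74.336, -0, 83.858, -12.336], TCP at [0.136, -0.533, 0.231] pointing down, gripper open.
Joint ranges: [-178.18, 178.18], [-50.72, 133.34], [12.68, 142.11], [-81.47, 261.47], [9.98, 163.14], [-165.26, 165.26]. Speed limits (degrees/s): [136.94, 136.94, 180, 180, 180, 180].

INTERFACE

Orientations are given as a 3x3 rotation matrix whose columns are the frame's x, y, z axes.
In Python, from rig import * gives the robot as it stands.
- The arm moves only by the shell command python3 -m pendant 'ROWS' [FORCE]. ROWS is JSON, one flat list of numbers, 7 for each row, row after row: the finger opening in mm, from 0 to 85.4, then the shift along the tool's x, y, z in units of 50 mm (1.0 is 50 mm), then the turn, a rotation vector about the tool's x, y, z in units of 8 degrees (1.0 is 8 degrees). In form: [hand, dx, dy, dz, wx, wy, wz, hand, dx, dy, dz, wx, wy, wz, ...]. A call has 1 to 12 rows; each row shifts and turns the commanded pose from where the row before left it, along the tool's axes as they then stand; what a row does not reach is not made up. A row lasts 1/10 s, in which the tool goes at most 50 mm and 8.59 degrees, less where a joint would pass 70% of its speed; a pose out of reach is approached as far as the arm can. A call is refused whole if a number of a shift passes 1 or a number of a turn 1, either way. A call with a gripper value outside its range is refused whole. The fingers move at their own pace and stop on an object; FORCE is the grip in N (left out, the last holds). Time passes only in rows, so rows that do not move let the fingers close. It gives the time, the measured TCP pose, the force and the opening at its end, in the units of the state.
- observe(): the state, without advancing time (a new reading comes with each control period).
- get_image(name): name is "scene" or "top" or "wrist"; returns a dict with "frame" (420x560x3 uint8, red, green, blue), "depth" (420x560 float32, m along the optical axis (not along the pixel's ray), 0 where there is no reading), "K" (3x3 intrinsics, pixels), "rvec" (rotation vector, rad) and "tvec" (3), from world to camera coordinates, as OpenCV has them. Camera axes: x right, y down, z forward; pixel columns grow to the right and rows downward; lengths in m; the calibration is good to about 2 mm. A picture is of the moment at which its call begins.
- close_job(): hands the job in, once; it reports no verdict.
The state is a dict: "time_s": time; "q": joint angles; "qvel": joint speeds; "joint_efforts": joint torques, N m; "position": TCP position; "tool_rot": TCP orientation; "ft_force": force on the tool from outside, world axes, zero at the start; "wrist_torque": the same for the moment, N m; "grip_width": finger opening in m.
Only numpy, scipy, OpenCV 4.12 (cv2) and the standard library are available. Lean on these libraries where they do the work, as an engineer would, in place of code of your own. Each camera call takes 0.05 s, during which the arm holds its last target.

## Working session

There is one attempt and no reset: what is moved stays moved. The work goes in short steps, Python scripts to look and compute and a shell command to move; the robot and the scene stay as the last step left them, time stands still between calls to the robot, and variables do not carry over. Pictures are saved under pics/ and viewed, and the job is handed in when it is done.

```bash
ls; mkdir -p pics
python3 - <<'E'
from rig import *
import cv2,json
s=observe();print(s)
for n in("scene","top","wrist"):
    g=get_image(n);cv2.imwrite(f"pics/{n}0.png",cv2.cvtColor(g["frame"],cv2.COLOR_RGB2BGR));print(n,g["K"].tolist() if hasattr(g["K"],'tolist') else g["K"],g["rvec"],g["tvec"])
E
```

```text
pics
{'time_s': 0.0, 'q': array([-8.79666165e+01,  2.18411587e+01,  7.43852337e+01, -1.35185658e-03,
        8.38561014e+01, -1.23364954e+01]), 'qvel': array([-0.08077129, -0.06481594,  0.02907782, -0.03678257, -0.0073452 ,
       -0.03377734]), 'joint_efforts': array([-2.83710369e-04, -4.48460448e+01, -2.31276870e+01, -1.78524551e-04,
        4.72665604e-03, -2.67210442e-05]), 'position': array([ 0.136474  , -0.53250164,  0.23070736]), 'tool_rot': array([[ 9.68713147e-01,  2.48183066e-01, -7.45302875e-05],
       [ 2.48182914e-01, -9.68712121e-01,  1.43804846e-03],
       [ 2.84700883e-04, -1.41155359e-03, -9.99998963e-01]]), 'ft_force': array([ 0.43952472, -0.20873521, -0.2451046 ]), 'wrist_torque': array([ 0.01539036, -0.0530132 ,  0.0084942 ]), 'grip_width': 0.08544963552561828}
scene [[529.8395309476836, 0.0, 286.80741053578794], [0.0, 529.8395309476836, 215.98395601176], [0.0, 0.0, 1.0]] [ 2.07863343  1.36731161 -0.49873711] [-0.26446455 -0.35940483  1.64854984]
top [[402.89335268264887, 0.0, 278.3247244065409], [0.0, 402.89335268264887, 201.86493593901972], [0.0, 0.0, 1.0]] [ 2.06485666 -2.17346878  0.22303702] [0.02551536 0.60284623 1.17038121]
wrist [[346.4270049599214, 0.0, 277.76984027917086], [0.0, 346.4270049599214, 202.0493606822286], [0.0, 0.0, 1.0]] [-2.28848886  1.77718016  0.2659523 ] [-0.5507133  -0.03688984  0.37977156]
```

View pics/scene0.png

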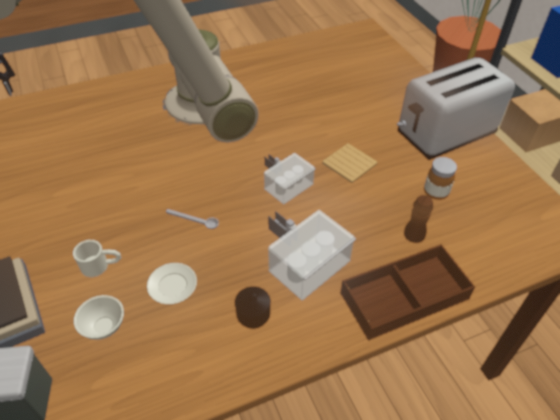

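View pics/top0.png

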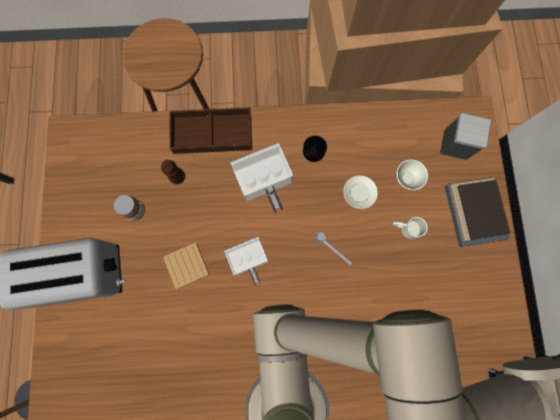

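View pics/wrist0.png

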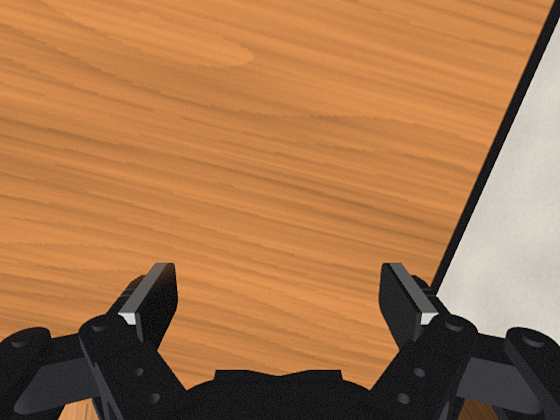

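Top view shows two boxes: a large one at about (263,175) with its latch at (273,200), and a small one at (247,257) with its latch at (254,275). The spoon lies from (320,237) to (350,263) and the coaster is at (186,265). I'll measure them and take an enlarged crop.

```bash
cat > h.py <<'E'
from rig import *
import cv2, numpy as np
def cam(g):
    R,_=cv2.Rodrigues(np.array(g["rvec"],float)); return R,np.array(g["tvec"],float).ravel(),np.array(g["K"],float)
def ray(g,uv,z):
    R,t,K=cam(g); d=R.T@np.linalg.inv(K)@np.array([uv[0],uv[1],1.]); c=-R.T@t
    return c+d*(z-c[2])/d[2]
def proj(g,p):
    R,t,K=cam(g); q=K@(R@np.array(p,float)+t); return q[:2]/q[2]
def pts(g):
    R,t,K=cam(g); D=g["depth"]; v,u=np.mgrid[:420,:560]
    P=np.stack([(u-K[0,2])/K[0,0]*D,(v-K[1,2])/K[1,1]*D,D],-1)
    return (P-t)@R
def save(n,im,crop=None,s=1):
    if crop: x0,y0,x1,y1=crop; im=im[y0:y1,x0:x1]
    im=cv2.resize(im,None,fx=s,fy=s,interpolation=cv2.INTER_CUBIC); cv2.imwrite(f"pics/{n}.png",cv2.cvtColor(im,cv2.COLOR_RGB2BGR))
E
python3 - <<'E'
from h import *
g=get_image("top"); f=g["frame"]
save("top_boxes",f,(215,135,365,285),4)
s=get_image("scene"); save("scene_boxes",s["frame"],(230,140,370,300),4)
P=pts(g); print("desk z",np.median(P[300:310,100:200,2]))
# spoon mask: greyish in region
hsv=cv2.cvtColor(f,cv2.COLOR_RGB2HSV)
m=((hsv[...,1]<90)&(hsv[...,2]>60)).astype(np.uint8); r=np.zeros_like(m); r[225:270,310:358]=1; m&=r
n,l,st,c=cv2.connectedComponentsWithStats(m); print(st)
k=1+np.argmax(st[1:,4]); ys,xs=np.nonzero(l==k)
for z in(0.005,):
    W=np.array([ray(g,(x,y),z)[:2] for x,y in zip(xs,ys)])
    mu=W.mean(0);u,sv,vt=np.linalg.svd(W-mu);a=(W-mu)@vt[0];b=(W-mu)@vt[1]
    print(mu,vt[0],a.min(),a.max(), mu+vt[0]*a.min(),mu+vt[0]*a.max())
    for lo in np.arange(a.min(),a.max(),.012):
        q=(a>=lo)&(a<lo+.012);print(round(lo,3),q.sum(),np.ptp(b[q]).round(4),b[q].mean().round(4))
# coaster
m=cv2.inRange(hsv,(15,60,120),(30,200,255)); save("cm",cv2.cvtColor(m,cv2.COLOR_GRAY2RGB))
print(hsv[265,186],hsv[300,186])
E
```

```text
desk z 0.0005931364900602553
[[     0      0    560    420 234964]
 [   315    232     37     34    236]]
[ 0.46554138 -0.16087064] [-0.70273258 -0.71145409] -0.05979958024654446 0.08415925879976158 [ 0.50756449 -0.11832598] [ 0.40639992 -0.22074609]
-0.06 30 0.0293 -0.0007
-0.048 41 0.0323 0.0
-0.036 29 0.0269 -0.0003
-0.024 14 0.0113 0.0011
-0.012 17 0.0116 0.0006
0.0 12 0.0092 0.0007
0.012 18 0.0116 0.0004
0.024 12 0.0092 0.0001
0.036 17 0.0113 0.0001
0.048 14 0.011 0.0003
0.06 17 0.0115 -0.0011
0.072 15 0.0109 -0.0003
[ 16 115 179] [ 13 140 148]
```

View pics/top_boxes.png

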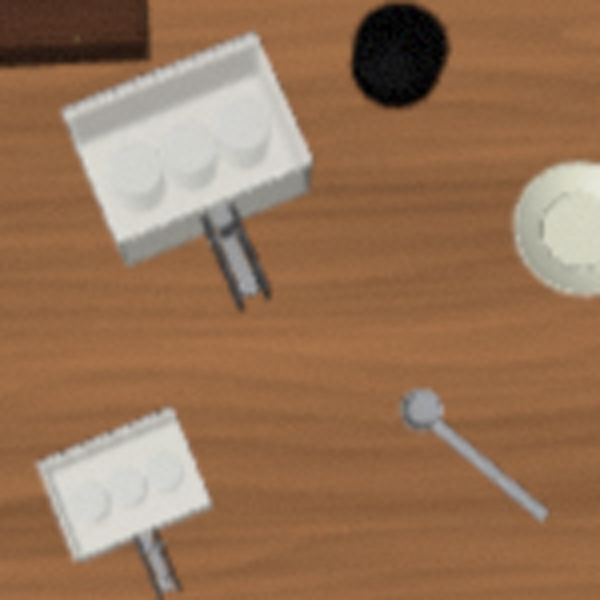

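View pics/scene_boxes.png

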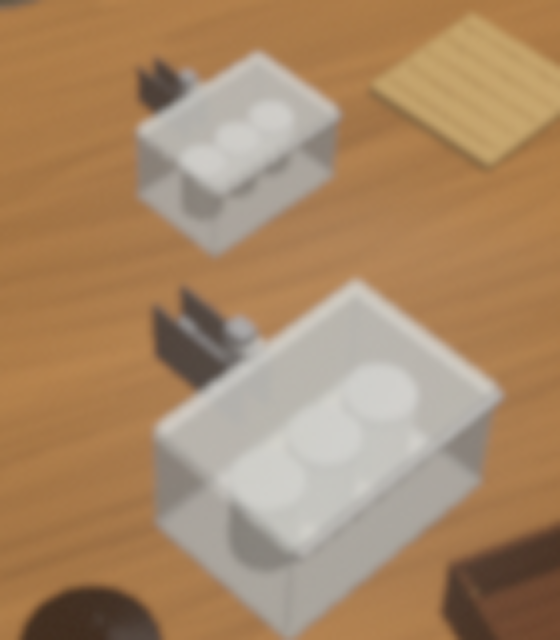

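View pics/cm.png

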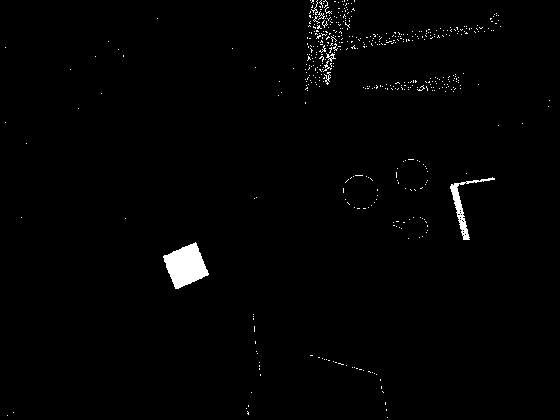

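Run:
```python
from h import *
g=get_image("top"); f=g["frame"]; P=pts(g)
R,t,K=cam(g); print("cam",-R.T@t)
hsv=cv2.cvtColor(f,cv2.COLOR_RGB2HSV)
m=cv2.inRange(hsv,(15,60,120),(30,200,255)); r=np.zeros_like(m); r[235:300,155:220]=255; m&=r
c=max(cv2.findContours(m,0,1)[0],key=cv2.contourArea)
W=np.array([ray(g,p[0],0.010)[:2] for p in c]); print("coaster",cv2.minAreaRect((W*1000).astype(np.float32)))
# depth heights near boxes
for (x0,y0,x1,y1) in((225,140,300,205),(220,233,272,278)):
    Z=P[y0:y1,x0:x1]; q=Z[...,2]>0.045
    W=Z[q]; print((x0,y0),q.sum(),np.percentile(W[:,2],[5,25,50,75,95]))
    top=W[W[:,2]>np.percentile(W[:,2],90)-.012]; print(cv2.minAreaRect((top[:,:2]*1000).astype(np.float32)))
# lid plane corners by eye, both views
for n,cs in (("large",[(62,110),(255,35),(312,163),(124,247)]),("small",[(38,463),(172,410),(213,503),(77,558)])):
  for z in ((.092,) if n=="large" else (.066,.092)):
    q=np.array([ray(g,(215+x/4,135+y/4),z)[:2] for x,y in cs]);print(n,z,q.round(4).tolist(),[np.linalg.norm(q[i]-q[i-1]).round(4) for i in range(4)])
s=get_image("scene")
q=np.array([ray(s,(230+x/4,140+y/4),.092)[:2] for x,y in [(355,282),(500,395),(300,555),(157,432)]]);print("scene",q.round(4).tolist(),[np.linalg.norm(q[i]-q[i-1]).round(4) for i in range(4)])
```

```text
cam [0.35834249 0.01194978 1.26701013]
coaster ((429.19482421875, 290.79705810546875), (112.16878509521484, 111.54545593261719), 21.174331665039062)
(225, 140) 2303 [0.05473032 0.08943601 0.09180809 0.09375311 0.09640452]
((572.8469848632812, -2.65472412109375), (398.2870178222656, 162.07786560058594), 18.2482852935791)
(220, 233) 1025 [0.0578843  0.06104738 0.06279158 0.06428912 0.06717351]
((412.4476013183594, 87.50515747070312), (153.1520233154297, 108.82402801513672), 19.88269805908203)
large 0.092 [[0.7261, 0.1337], [0.7785, -0.0156], [0.675, -0.0533], [0.6175, 0.0906]] [np.float64(0.117), np.float64(0.1583), np.float64(0.1102), np.float64(0.155)]
small 0.066 [[0.4626, 0.1618], [0.4969, 0.0609], [0.4265, 0.0336], [0.3917, 0.135]] [np.float64(0.0758), np.float64(0.1066), np.float64(0.0755), np.float64(0.1073)]
small 0.092 [[0.4603, 0.1586], [0.4939, 0.0599], [0.425, 0.0331], [0.391, 0.1324]] [np.float64(0.0741), np.float64(0.1043), np.float64(0.0738), np.float64(0.1049)]
scene [[0.6275, 0.0941], [0.7345, 0.1315], [0.7879, -0.0155], [0.6841, -0.0532]] [np.float64(0.1578), np.float64(0.1134), np.float64(0.1564), np.float64(0.1104)]
```

Run:
```python
import rig; print([x for x in dir(rig) if not x.startswith('_')], getattr(rig,'grasp_offset',None))
from h import *
g=get_image("top"); f=g["frame"]; P=pts(g)
for lo,hi in((.086,.100),):
    m=((P[...,2]>lo)&(P[...,2]<hi)).astype(np.uint8); r=np.zeros_like(m); r[138:200,225:296]=1; m&=r
    m=cv2.morphologyEx(m,cv2.MORPH_CLOSE,np.ones((5,5)))
    c=max(cv2.findContours(m,0,1)[0],key=cv2.contourArea)
    W=np.array([ray(g,p[0],0.092)[:2] for p in c]); print("lid",cv2.minAreaRect((W*1000).astype(np.float32)))
v=f.max(-1).astype(int)
r=np.zeros(v.shape,bool); r[183:214,262:286]=1
m=r&(v<85)&(P[...,2]<.2); ys,xs=np.nonzero(m); W=np.array([ray(g,(x,y),.075)[:2] for x,y in zip(xs,ys)])
mu=W.mean(0);u,s,vt=np.linalg.svd(W-mu,full_matrices=False);print("cheeks",len(W),mu,vt[0],np.ptp((W-mu)@vt[0]),np.ptp((W-mu)@vt[1]),np.degrees(np.arctan2(*vt[0][::-1])))
for k in np.arange(-.04,.04,.01):
    q=abs((W-mu)@vt[0]-k)<.005; b=(W-mu)[q]@vt[1]; print(k.round(2),q.sum(),b.min().round(4) if q.any() else 0,b.max().round(4) if q.any() else 0)
```

```text
['MotionError', 'close_job', 'get_image', 'grasp_offset', 'observe'] -0.0187
lid ((693.9339599609375, 36.93059539794922), (134.98550415039062, 159.8540802001953), 20.216283798217773)
cheeks 61 [0.61036918 0.00751069] [-0.93401733 -0.3572277 ] 0.07033453240097073 0.026425876998960363 -159.0699631670055
-0.04 0 0 0
-0.03 9 -0.0125 0.0123
-0.02 10 -0.0102 0.0132
-0.01 7 -0.0105 0.0126
0.0 9 -0.0123 0.0136
0.01 7 -0.011 0.0133
0.02 10 -0.0103 0.014
0.03 8 -0.0118 0.0137
```

```bash
cat >> h.py <<'E'
from scipy.spatial.transform import Rotation as Ro
def down(yaw,pitch=0):
    # tool x at yaw, z down; pitch: tilt tool about its y
    y=np.radians(yaw); X=np.array([np.cos(y),np.sin(y),0]);Z=np.array([0,0,-1.]);return np.column_stack([X,np.cross(Z,X),Z])@Ro.from_euler('y',pitch,degrees=True).as_matrix()
def plan(p,Rt):
    s=observe(); R0=s["tool_rot"]; rv=np.degrees(Ro.from_matrix(R0.T@Rt).as_rotvec())/8
    d=np.array(p)-s["position"]
    print("t",round(s["time_s"],2),"pos",s["position"].round(4),"q",s["q"].round(1),"grip",round(s["grip_width"]*1000,1),"F",s["ft_force"].round(2),"T",s["wrist_torque"].round(2))
    print("turn units",rv.round(3),"shift before turn",(R0.T@d/.05).round(3),"after turn",(Rt.T@d/.05).round(3))
E
python3 - <<'E'
from h import *
g=get_image("wrist");R,t,K=cam(g);s=observe()
print("cam in tool",s["tool_rot"].T@(-R.T@t-s["position"]),"view dir",s["tool_rot"].T@R.T[:,2])
plan((0.443,-0.184,0.20),down(45.3))
E
```

```text
cam in tool [ 0.07471472  0.00140992 -0.14243076] view dir [-2.91172058e-01 -5.08721638e-04  9.56670567e-01]
t 0.45 pos [ 0.1365 -0.5327  0.2313] q [-88.   21.8  74.3  -0.   83.9 -12.3] grip 85.4 F [0.49 0.4  0.43] T [-0.03  0.02 -0.07]
turn units [-1.000e-03 -0.000e+00 -3.866e+00] shift before turn [ 7.669 -5.235  0.626] after turn [ 9.269 -0.549  0.625]
```

```bash
python3 -m pendant '[40,0,0,0,0,0,-0.97,40,0,0,0,0,0,-0.97,40,0,0,0,0,0,-0.97,40,0,0,0,0,0,-0.96,40,0.8,-0.05,0.06,0,0,0,40,0.8,-0.05,0.06,0,0,0,40,0.8,-0.05,0.06,0,0,0,40,0.8,-0.05,0.06,0,0,0,40,0.8,-0.05,0.06,0,0,0,40,0.8,-0.05,0.06,0,0,0]' 100
python3 -m pendant '[40,0.8,-0.05,0.06,0,0,0,40,0.8,-0.05,0.06,0,0,0,40,0.8,-0.05,0.06,0,0,0,40,0.7,-0.05,0.06,0,0,0,40,0.7,-0.05,0.06,0,0,0,40,0.67,-0.05,0,0,0,0,40,0,0,0,0,0,0,40,0,0,0,0,0,0]'
python3 - <<'E'
from h import *
plan((0.443,-0.184,0.20),down(45.3))
g=get_image("wrist"); save("w1",g["frame"])
E
```

```text
time_s: 1.45
position: [0.2953, -0.3502, 0.2134]
tool_rot: [[0.703, 0.711, 0.0], [0.711, -0.703, -0.0], [-0.0, 0.0, -1.0]]
ft_force: [1.2, -0.3, -0.4]
grip_width: 0.0399
time_s: 2.25
position: [0.4411, -0.1818, 0.1983]
tool_rot: [[0.702, 0.712, -0.0], [0.712, -0.702, -0.0], [-0.0, -0.0, -1.0]]
ft_force: [0.7, -0.6, -0.8]
grip_width: 0.0401
t 2.25 pos [ 0.4411 -0.1818  0.1983] q [-36.6  16.2  88.7  -0.   75.1   7.9] grip 40.1 F [ 0.67 -0.56 -0.77] T [ 0.02 -0.03 -0.01]
turn units [-0.     0.002  0.015] shift before turn [-0.005  0.058 -0.034] after turn [-0.005  0.058 -0.034]
```

View pics/w1.png

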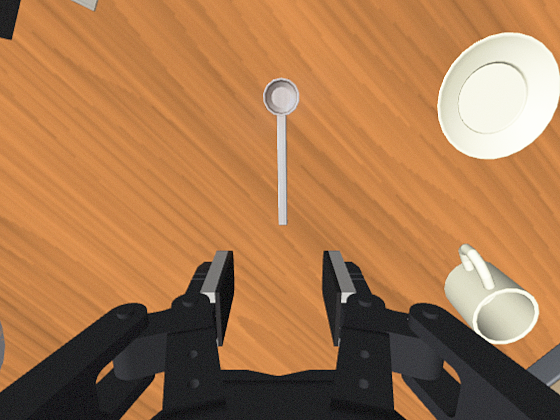

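The wrist view shows the spoon mouth up, with the bowl at (281,97) and the handle end at (282,224). The saucer is at (497,95) and the cup at (495,300).

Run:
```python
from h import *
g=get_image("wrist"); f=g["frame"]; hsv=cv2.cvtColor(f,cv2.COLOR_RGB2HSV)
m=(hsv[...,1]<80).astype(np.uint8); r=np.zeros_like(m); r[60:240,240:320]=1; m&=r
n,l,st,c=cv2.connectedComponentsWithStats(m); k=1+np.argmax(st[1:,4]); print(st[k]); ys,xs=np.nonzero(l==k)
h=ys>125
W=np.array([ray(g,p,.008)[:2] for p in zip(xs[h],ys[h])])
mu=W.mean(0);u,s,vt=np.linalg.svd(W-mu,full_matrices=False);d=vt[0]*(1 if vt[0][0]<0 else -1)
a=(W-mu)@d; tip=mu+d*a.max(); o=tip-d*.080
print("dir",d,np.degrees(np.arctan2(d[1],d[0])),"w",np.ptp((W-mu)@vt[1]),"tip",tip,"origin",o,"grasp28",o+d*.028)
b=ray(g,(281,97),.008); print("bowl c",b, (b[:2]-o)@d)
p=o+d*.028
plan((p[0],p[1],0.05),down(np.degrees(np.arctan2(d[1],d[0]))+180))
```

```text
[ 263   77   36  148 2091]
dir [-0.69081476 -0.72303179] -133.69463892687537 w 0.008930720052056154 tip [ 0.40925199 -0.22283462] origin [ 0.46451717 -0.16499208] grasp28 [ 0.44517436 -0.18523697]
bowl c [ 0.4956344  -0.13315764  0.008     ] -0.04451354901048108
t 2.35 pos [ 0.4406 -0.1827  0.1983] q [-36.8  16.2  88.7  -0.   75.1   7.9] grip 39.8 F [ 0.31 -0.43 -0.02] T [-0.05 -0.   -0.05]
turn units [ 0.     0.002 -0.127] shift before turn [0.029 0.101 2.967] after turn [0.026 0.102 2.967]
```

```bash
python3 -m pendant '[40,0.03,0.1,0,0,0,-0.13,40,0,0,0.6,0,0,0,40,0,0,0.6,0,0,0,40,0,0,0.6,0,0,0,40,0,0,0.6,0,0,0,40,0,0,0.6,0,0,0,40,0,0,0.4,0,0,0,40,0,0,0.3,0,0,0,40,0,0,0,0,0,0,40,0,0,0,0,0,0]'
python3 - <<'E'
from h import *
plan((0.4452,-0.1852,0.003),down(46.3))
g=get_image("wrist"); save("w2",g["frame"])
E
```

```text
time_s: 3.35
position: [0.4457, -0.1852, 0.0136]
tool_rot: [[0.69, 0.723, 0.0], [0.723, -0.69, -0.0], [0.0, 0.0, -1.0]]
ft_force: [0.3, -1.2, 0.7]
grip_width: 0.0401
t 3.35 pos [ 0.4457 -0.1852  0.0136] q [-36.7  31.8 101.4  -0.   46.7   7. ] grip 40.1 F [ 0.28 -1.17  0.68] T [-0.06 -0.02  0.  ]
turn units [ 0.002 -0.     0.005] shift before turn [-0.007 -0.008  0.213] after turn [-0.007 -0.008  0.213]
```

View pics/w2.png

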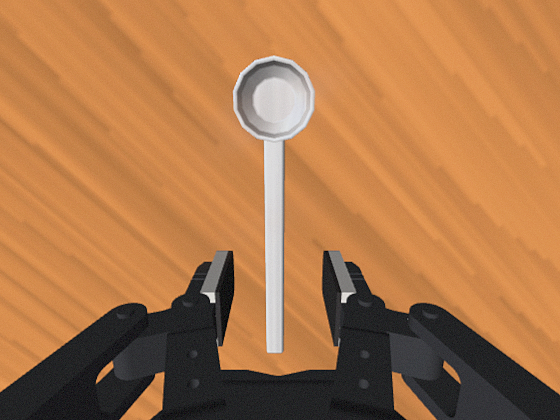

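The handle at (274,280) sits between the pads at (225,290) and (335,290). Next I lower and close.

```bash
python3 -m pendant '[40,0,-0.03,0.11,0,0,0,40,0,0,0.1,0,0,0,40,0,0,0,0,0,0,20,0,0,0,0,0,0,12,0,0,0,0,0,0,0,0,0,0,0,0,0,0,0,0,0,0,0,0,0,0,0,0,0,0,0,0,0,0,0,0,0,0,0,0,0,0,0,0,0]' 110
python3 - <<'E'
from h import *
plan((0.4452,-0.1852,0.12),down(46.3))
E
```

```text
time_s: 4.4
position: [0.4447, -0.1835, 0.0033]
tool_rot: [[0.69, 0.724, 0.001], [0.724, -0.69, -0.0], [0.0, 0.001, -1.0]]
ft_force: [-0.6, 0.9, 4.9]
grip_width: 0.0037
t 4.4 pos [ 0.4447 -0.1835  0.0033] q [-36.6  32.8 102.2   0.   45.    7.1] grip 3.7 F [-0.58  0.86  4.88] T [ 0.14  0.21 -0.03]
turn units [ 0.005 -0.001  0.009] shift before turn [-0.017  0.032 -2.333] after turn [-0.017  0.03  -2.333]
```

Run:
```python
from h import *
g=get_image("wrist"); save("w3",g["frame"]); print(observe()["grip_width"],observe()["ft_force"])
```

```text
0.0038920251470791014 [-1.48654089  0.77869571  5.66324604]
```

View pics/w3.png

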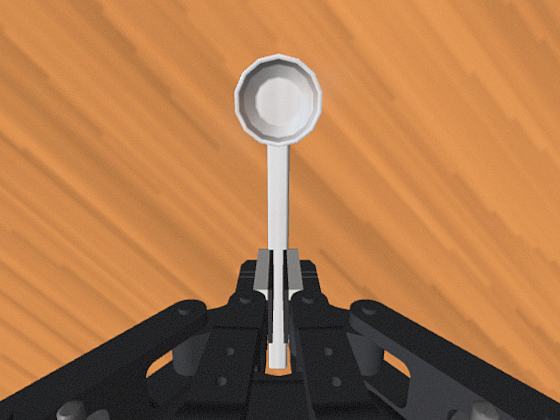

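```bash
python3 -m pendant '[0,0,0,-0.1,0,0,0,0,0,0,-0.3,0,0,0,0,0,0,-0.5,0,0,0,0,0,0,-0.7,0,0,0,0,0,0,-0.7,0,0,0,0,0,0,-0.5,0,0,0,0,0,0,-0.3,0,0,0,0,0,0,0,0,0,0]'
python3 - <<'E'
from h import *
plan((0.4452,-0.1852,0.16),down(46.3))
g=get_image("wrist"); save("w4",g["frame"]); g=get_image("scene"); save("s4",g["frame"],(100,120,300,270),4)
E
```

```text
time_s: 5.25
position: [0.4452, -0.1839, 0.1598]
tool_rot: [[0.69, 0.724, 0.003], [0.724, -0.69, -0.003], [0.001, 0.004, -1.0]]
ft_force: [0.3, 0.0, -0.9]
grip_width: 0.0042
t 5.25 pos [ 0.4452 -0.1839  0.1598] q [-36.6  19.   91.8   0.   69.    7.1] grip 4.2 F [ 0.27  0.05 -0.94] T [ 0.03 -0.01 -0.03]
turn units [ 0.031 -0.004  0.01 ] shift before turn [-0.019  0.019 -0.003] after turn [-0.019  0.019 -0.003]
```

View pics/w4.png

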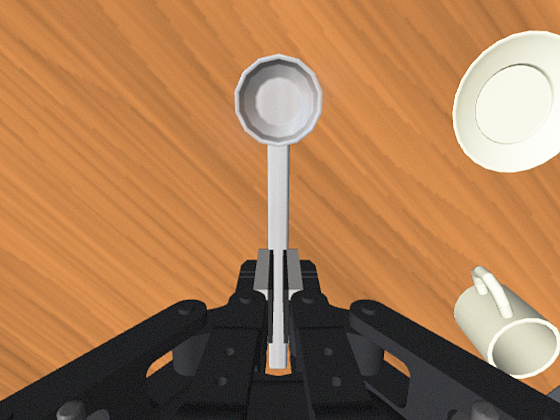

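View pics/s4.png

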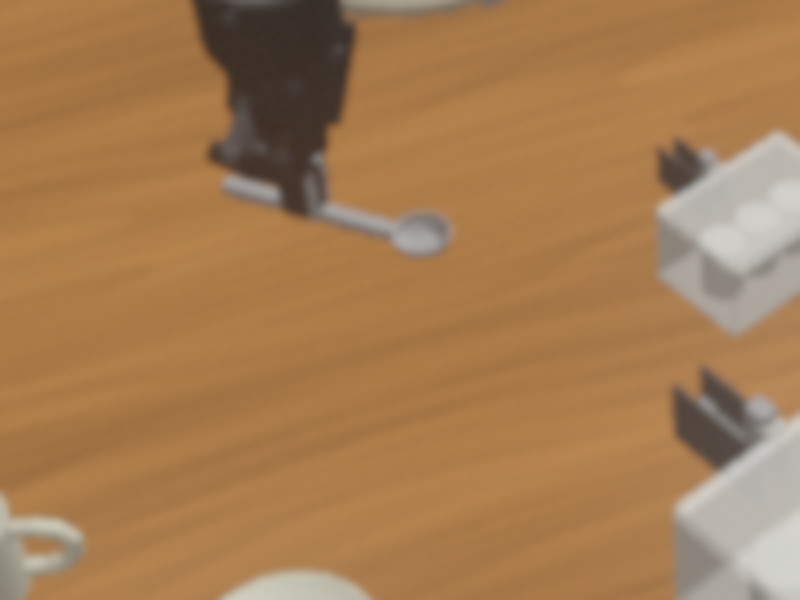

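The spoon is held level, with the bowl at (278,100) in the wrist view and the handle end at (278,365). Now I turn it about 154°.

```bash
python3 -m pendant '[0,0,0,0,0,0,-0.8,0,0,0,0,0,0,-0.97,0,0,0,0,0,0,-0.97,0,0,0,0,0,0,-0.97,0,0,0,0,0,0,-0.97,0,0,0,0,0,0,-0.97,0,0,0,0,0,0,-0.97,0,0,0,0,0,0,-0.97,0,0,0,0,0,0,-0.97,0,0,0,0,0,0,-0.97,0,0,0,0,0,0,-0.97,0,0,0,0,0,0,-0.97]'
python3 -m pendant '[0,0,0,0,0,0,-0.97,0,0,0,0,0,0,-0.97,0,0,0,0,0,0,-0.97,0,0,0,0,0,0,-0.97,0,0,0,0,0,0,-0.97,0,0,0,0,0,0,-0.97,0,0,0,0,0,0,-0.97,0,0,0,0,0,0,-0.97,0,0,0,0,0,0,0]'
python3 - <<'E'
from h import *
box=np.array([.697,.040]);y=np.radians(20.5);X=np.array([np.cos(y),np.sin(y)])
p=box-X*(.115+.052+.03)
plan((p[0],p[1],0.16),down(200.5))
E
```

```text
time_s: 6.55
position: [0.444, -0.1832, 0.1564]
tool_rot: [[-0.748, 0.663, -0.002], [0.663, 0.748, 0.002], [0.003, -0.0, -1.0]]
ft_force: [0.2, -0.7, 0.2]
grip_width: 0.004
time_s: 7.45
position: [0.4441, -0.1832, 0.1566]
tool_rot: [[-0.938, -0.346, -0.002], [-0.346, 0.938, 0.001], [0.001, 0.002, -1.0]]
ft_force: [-0.6, 0.4, -0.3]
grip_width: 0.0042
t 7.45 pos [ 0.4441 -0.1832  0.1566] q [ -36.6   19.2   92.     0.    68.9 -146.8] grip 4.2 F [-0.62  0.36 -0.26] T [ 0.01 -0.01 -0.01]
turn units [ 0.015 -0.01  -0.028] shift before turn [-2.351  2.419 -0.066] after turn [-2.361  2.41  -0.068]
```

```bash
python3 -m pendant '[0,-0.3,0.3,0,0,0,0,0,-0.5,0.5,0,0,0,-0.03,0,-0.5,0.5,0,0,0,0,0,-0.5,0.5,0,0,0,0,0,-0.4,0.4,-0.05,0,0,0,0,-0.16,0.2,0,0,0,0,0,0,0,0,0,0,0,0,0,0,0,0,0,0]'
python3 - <<'E'
from h import *
box=np.array([.697,.040]);y=np.radians(20.5);X=np.array([np.cos(y),np.sin(y)])
p=box-X*(.115+.052+.03)
plan((p[0],p[1],0.16),down(200.5))
g=get_image("top"); save("t5",g["frame"],(215,135,365,285),5)
g=get_image("scene"); save("s5",g["frame"],(200,120,350,270),5)
E
```

```text
time_s: 8.25
position: [0.5129, -0.0306, 0.1598]
tool_rot: [[-0.937, -0.348, -0.001], [-0.348, 0.937, -0.0], [0.001, 0.0, -1.0]]
ft_force: [-0.5, -0.4, -0.3]
grip_width: 0.0039
t 8.25 pos [ 0.5129 -0.0306  0.1598] q [ -16.6   22.1   86.8   -0.    71.3 -127. ] grip 3.9 F [-0.5  -0.4  -0.27] T [-0.01  0.05 -0.01]
turn units [ 0.002 -0.007 -0.016] shift before turn [-0.002  0.033 -0.003] after turn [-0.002  0.033 -0.003]
```

View pics/t5.png

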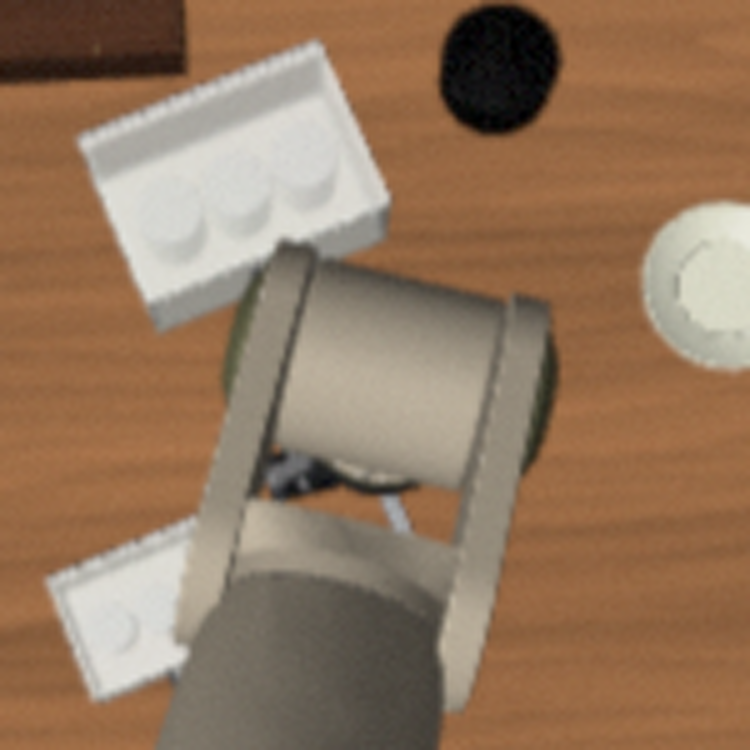

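View pics/s5.png

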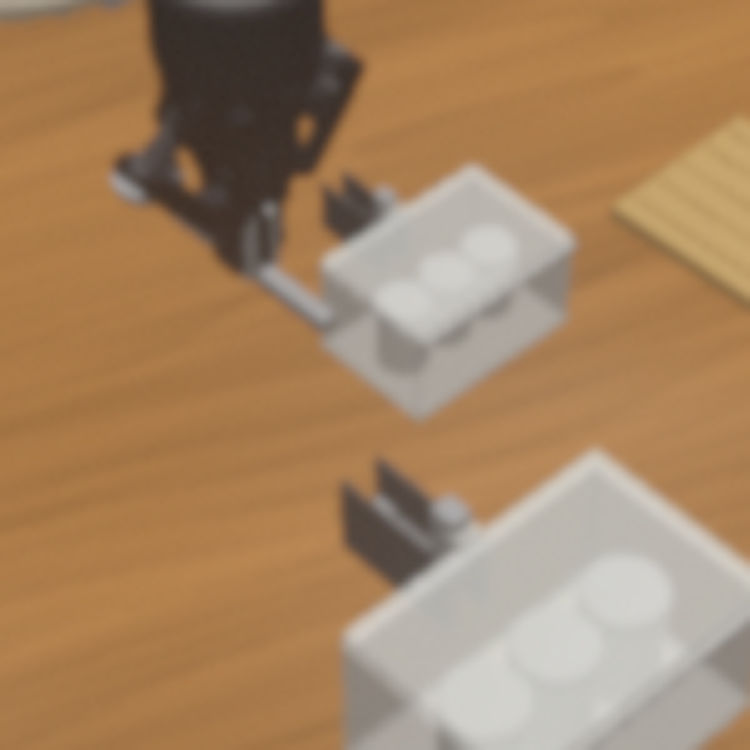

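Run:
```python
from h import *
g=get_image("scene")
y=np.radians(20.5);X=np.array([np.cos(y),np.sin(y),0]);Y=np.array([-X[1],X[0],0])
box=np.array([.697,.040,0])
for n,uv in(("right cheek",(343,483)),("left cheek",(380,460))):
    p=ray(g,(200+uv[0]/5,120+uv[1]/5),.078); d=p-box; print(n,p.round(4),"box",(d@X*1000).round(1),(d@Y*1000).round(1))
for n,z,uv in(("tip top",.166,(330,318)),):
    p=ray(g,(200+uv[0]/5,120+uv[1]/5),z); s=observe(); d=p-s["position"]; print(n,p.round(4),"from tcp along,lat",d@X,d@Y)
m=g["frame"][205:245,262:300]; save("s5c",m,None,14)
# barb / pad via depth
P=pts(g)
d=P-box; bx=d@X*1000; by=d@Y*1000
q=(abs(by)<5)&(bx>-130)&(bx<-57)&(P[...,2]>.03)&(P[...,2]<.12)
for a in range(-130,-55,6):
    k=q&(bx>=a)&(bx<a+6)
    if k.any(): print(a,k.sum(),(np.percentile(P[...,2][k],[10,50,90])*1000).round(1))
```

```text
right cheek [ 0.5881 -0.0156  0.078 ] box -121.4 -14.0
left cheek [0.5817 0.0058 0.078 ] box -120.0 8.4
tip top [ 0.5671 -0.012   0.166 ] from tcp along,lat 0.057284080528307316 -0.001123440911033948
-124 1 [57. 57. 57.]
-118 3 [55.3 55.8 59.6]
-112 3 [56.6 58.2 69.3]
-106 1 [54.9 54.9 54.9]
-100 2 [53.7 54.7 55.6]
-94 1 [54.2 54.2 54.2]
-88 2 [53.3 54.1 55. ]
-76 4 [ 98.4 100.  101.9]
-70 16 [ 65.9  85.9 100.5]
-64 12 [ 94.2  99.8 103.2]
-58 4 [88.3 92.1 99.8]
```

View pics/s5c.png

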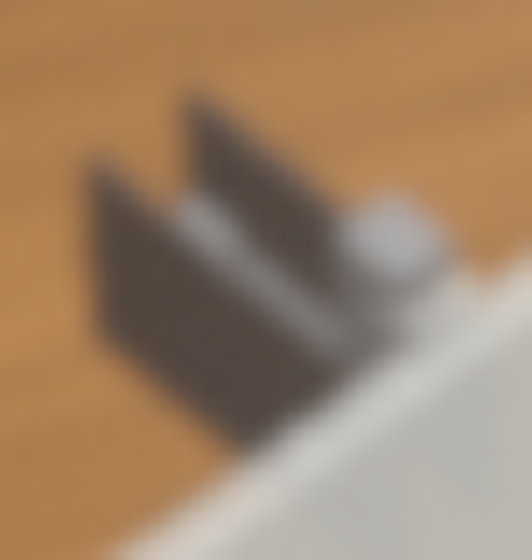

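Run:
```python
from h import *
g=get_image("top"); f0=cv2.cvtColor(cv2.imread("pics/top0.png"),cv2.COLOR_BGR2RGB); s=get_image("scene"); fs=s["frame"]
y=np.radians(20.5);X=np.array([np.cos(y),np.sin(y),0]);Y=np.array([-X[1],X[0],0]);box=np.array([.701,.0415,0])
def prof(g,f,pts3):
    uv=np.array([proj(g,p) for p in pts3],np.float32)
    return cv2.remap(f,uv[:,0].copy()[None],uv[:,1].copy()[None],cv2.INTER_LINEAR)[0].max(-1)
ys=np.arange(-24,25,2)
print("y",ys.tolist())
for bx in(-122,-112,-102,-92):
    print("top z78 x",bx,prof(g,f0,[box+X*bx/1e3+Y*b/1e3+[0,0,.078] for b in ys]).tolist())
for bx in(-125,-115,-105):
    print("scene z78 x",bx,prof(s,fs,[box+X*bx/1e3+Y*b/1e3+[0,0,.078] for b in ys]).tolist())
xs=np.arange(-150,-90,3); print("x",xs.tolist())
for b in(-11,11):
    print("top y",b,prof(g,f0,[box+X*a/1e3+Y*b/1e3+[0,0,.078] for a in xs]).tolist())
    print("scene y",b,prof(s,fs,[box+X*a/1e3+Y*b/1e3+[0,0,.078] for a in xs]).tolist())
# box rear lid edge along x in both
xs=np.arange(30,80,3); print("x",xs.tolist())
for b in(-40,40):
    print("top rear",prof(g,f0,[box+X*a/1e3+Y*b/1e3+[0,0,.092] for a in xs]).tolist()); print("scene rear",prof(s,fs,[box+X*a/1e3+Y*b/1e3+[0,0,.092] for a in xs]).tolist())
ys=np.concatenate([np.arange(-98,-62,3),np.arange(65,100,3)]);print("y",ys.tolist())
for a in(-20,20):
    print("top side",prof(g,f0,[box+X*a/1e3+Y*b/1e3+[0,0,.092] for b in ys]).tolist());print("scene side",prof(s,fs,[box+X*a/1e3+Y*b/1e3+[0,0,.092] for b in ys]).tolist())
```

```text
y [-24, -22, -20, -18, -16, -14, -12, -10, -8, -6, -4, -2, 0, 2, 4, 6, 8, 10, 12, 14, 16, 18, 20, 22, 24]
top z78 x -122 [157, 157, 157, 156, 149, 120, 87, 72, 70, 86, 121, 148, 155, 158, 157, 149, 124, 91, 78, 80, 113, 137, 150, 152, 152]
top z78 x -112 [147, 148, 148, 148, 142, 124, 102, 80, 86, 104, 133, 150, 157, 157, 154, 149, 119, 89, 80, 96, 130, 144, 152, 152, 150]
top z78 x -102 [146, 146, 146, 143, 131, 112, 87, 74, 74, 108, 139, 149, 154, 158, 155, 146, 122, 100, 81, 88, 113, 141, 151, 154, 155]
top z78 x -92 [150, 150, 149, 147, 139, 114, 86, 73, 80, 108, 133, 149, 153, 156, 154, 135, 112, 87, 81, 91, 117, 138, 144, 146, 147]
scene z78 x -125 [172, 165, 154, 140, 130, 129, 142, 157, 167, 172, 173, 171, 166, 156, 142, 132, 134, 146, 161, 170, 175, 176, 175, 176, 174]
scene z78 x -115 [109, 93, 86, 87, 98, 118, 137, 153, 155, 147, 129, 111, 95, 88, 88, 97, 118, 140, 159, 170, 175, 177, 177, 177, 177]
scene z78 x -105 [81, 82, 83, 87, 94, 113, 130, 138, 133, 117, 98, 87, 83, 84, 88, 97, 117, 138, 156, 167, 172, 174, 174, 175, 175]
x [-150, -147, -144, -141, -138, -135, -132,
[... 883 characters left out ...]
 188, 187, 187, 187, 185, 183, 180, 162, 143, 139, 139, 142, 150]
y [-98, -95, -92, -89, -86, -83, -80, -77, -74, -71, -68, -65, 65, 68, 71, 74, 77, 80, 83, 86, 89, 92, 95, 98]
top side [149, 150, 149, 147, 146, 146, 188, 205, 202, 200, 204, 211, 209, 213, 216, 218, 211, 177, 150, 144, 146, 145, 144, 145]
scene side [138, 139, 140, 145, 157, 170, 181, 186, 186, 186, 186, 186, 190, 198, 205, 204, 193, 182, 176, 176, 176, 176, 176, 176]
top side [158, 158, 160, 159, 159, 166, 194, 209, 200, 201, 205, 211, 216, 216, 217, 216, 206, 174, 153, 148, 148, 149, 148, 146]
scene side [159, 147, 138, 142, 158, 179, 198, 207, 209, 209, 209, 209, 191, 199, 206, 203, 191, 178, 173, 173, 173, 173, 173, 172]
```

The views disagree by a few mm on the gap's y, so I'll look from above with the wrist camera before inserting.

```bash
python3 -m pendant '[0,0,0,-0.5,0,0,0,0,0,0,-0.7,0,0,0,0,-0.4,0.1,-0.7,0,0,0,0,-0.6,0.1,-0.3,0,0,0,0,-0.7,0.2,0,0,0,0,0,-0.7,0.2,0,0,0,0,0,-0.7,0.2,0,0,0,0,0,-0.5,0.1,0,0,0,0,0,-0.4,0.1,0,0,0,0,0,0,0,0,0,0,0,0,0,0,0,0,0,0]'
python3 - <<'E'
from h import *
plan((0.4452,-0.1852,0.16),down(200.5))
g=get_image("wrist"); save("w6",g["frame"]); np.savez("w6.npz",**{k:g[k] for k in("frame","K","rvec","tvec","depth")})
E
```

```text
time_s: 9.6
position: [0.6831, 0.0863, 0.2698]
tool_rot: [[-0.937, -0.349, -0.001], [-0.349, 0.937, -0.0], [0.001, 0.0, -1.0]]
ft_force: [0.1, -0.2, 0.1]
grip_width: 0.004
t 9.6 pos [0.6831 0.0863 0.2698] q [  -2.6   35.9   43.7   -0.   100.5 -113. ] grip 4.0 F [ 0.07 -0.19  0.13] T [-0.02 -0.02 -0.02]
turn units [ 0.001 -0.006 -0.009] shift before turn [ 6.353 -3.428  2.202] after turn [ 6.359 -3.42   2.196]
```

View pics/w6.png

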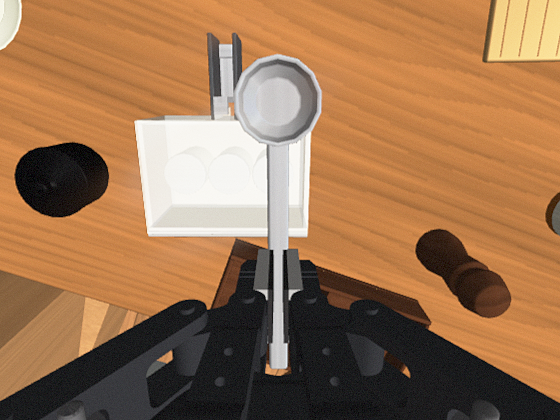

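The wrist view shows the latch clearly: cheeks near u=214 and u=238, rows 34–115, pad at (226,47), and lid corners at (137,121), (150,236) and (308,236).

Run:
```python
from h import *
g=dict(np.load("w6.npz")); f=g["frame"]; save("w6c",f,(195,20,255,125),7)
v=f.max(-1)
for r in(38,50,65,80): print(r,v[r,203:250].tolist())
for c in(213,214,226,239,240): print("col",c,v[26:60,c].tolist())
```

```text
38 [202, 202, 205, 219, 132, 98, 121, 120, 106, 106, 107, 102, 99, 115, 160, 191, 196, 194, 196, 198, 197, 201, 199, 201, 202, 206, 205, 212, 205, 117, 87, 107, 105, 91, 79, 74, 142, 215, 225, 216, 217, 215, 210, 209, 200, 198, 198]
50 [199, 200, 206, 215, 149, 91, 92, 103, 111, 87, 83, 82, 88, 78, 76, 67, 195, 206, 196, 197, 202, 195, 198, 203, 201, 202, 199, 205, 233, 127, 74, 88, 101, 90, 76, 74, 74, 76, 112, 182, 188, 190, 191, 189, 194, 196, 197]
65 [214, 220, 216, 217, 230, 143, 84, 95, 99, 91, 76, 67, 69, 73, 72, 68, 53, 200, 220, 217, 212, 208, 209, 202, 208, 209, 210, 213, 219, 177, 97, 83, 94, 107, 82, 68, 69, 70, 69, 198, 212, 210, 209, 211, 205, 210, 199]
80 [189, 190, 190, 193, 196, 210, 113, 85, 94, 103, 77, 71, 69, 76, 74, 70, 58, 122, 202, 220, 215, 205, 206, 200, 200, 206, 211, 214, 213, 219, 123, 80, 98, 102, 82, 116, 187, 215, 224, 224, 202, 176, 170, 169, 159, 175, 201]
col 213 [213, 218, 212, 209, 211, 203, 203, 201, 183, 128, 97, 101, 107, 102, 101, 98, 96, 96, 98, 90, 90, 87, 87, 84, 83, 78, 74, 76, 74, 73, 73, 70, 68, 70]
col 214 [206, 215, 215, 216, 208, 203, 202, 203, 201, 183, 134, 97, 102, 101, 101, 101, 100, 99, 93, 90, 88, 88, 87, 85, 82, 75, 79, 71, 82, 70, 74, 76, 73, 71]
col 226 [192, 200, 200, 207, 208, 207, 212, 220, 214, 214, 205, 208, 201, 200, 194, 192, 192, 183, 190, 225, 212, 212, 209, 205, 203, 199, 206, 206, 206, 206, 191, 156, 182, 209]
col 239 [210, 208, 211, 207, 198, 194, 190, 189, 196, 211, 217, 190, 142, 89, 69, 77, 73, 78, 75, 73, 76, 72, 73, 73, 74, 67, 74, 70, 73, 72, 73, 65, 76, 74]
col 240 [210, 214, 211, 207, 203, 199, 195, 185, 194, 204, 213, 220, 215, 181, 97, 77, 75, 76, 72, 72, 67, 71, 73, 72, 76, 74, 71, 73, 72, 69, 75, 75, 72, 71]
```

View pics/w6c.png

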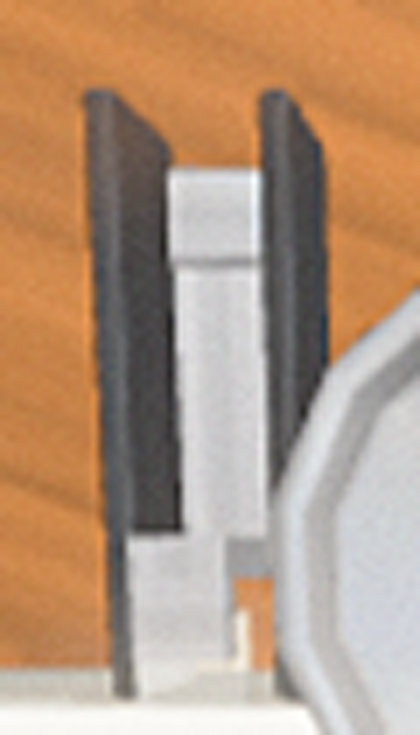

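Run:
```python
from h import *
g=dict(np.load("w6.npz"))
y=np.radians(20.5);X=np.array([np.cos(y),np.sin(y),0]);Y=np.array([-X[1],X[0],0]);box=np.array([.701,.0415,0])
def b(n,uv,z):
    p=ray(g,uv,z); d=p-box; print(n,p.round(4),"box",(d@X*1000).round(1),(d@Y*1000).round(1))
b("Lout front",(206.7,34),.078);b("Rin front",(231.8,34),.078)
b("Lout r80",(208.7,80),.078);b("Rin r80",(232.8,80),.078)
b("pad front L",(219,44.5),.058);b("pad front R",(231.7,44.5),.058);b("pad rear L",(220,57),.058);b("pad rear R",(232,57),.058)
b("barb L",(213.5,97),.1)
for uv in((137,121),(150,236),(308,236),(310,121)): b("lid",uv,.092)
```

```text
Lout front [ 0.5869 -0.0176  0.078 ] box -127.6 -15.4
Rin front [0.5792 0.0031 0.078 ] box -127.6 6.7
Lout r80 [ 0.6228 -0.0048  0.078 ] box -89.5 -16.0
Rin r80 [0.6151 0.0158 0.078 ] box -89.4 6.0
pad front L [ 0.5898 -0.0088  0.058 ] box -121.7 -8.1
pad front R [0.5857 0.0024 0.058 ] box -121.7 3.8
pad rear L [ 0.5999 -0.0046  0.058 ] box -110.8 -7.8
pad rear R [0.5959 0.0061 0.058 ] box -110.8 3.6
barb L [0.634  0.0074 0.1   ] box -74.7 -8.5
lid [ 0.6784 -0.0525  0.092 ] box -54.1 -80.1
lid [ 0.7835 -0.0139  0.092 ] box 57.8 -80.8
lid [0.7286 0.1338 0.092 ] box 58.2 76.8
lid [0.624  0.0938 0.092 ] box -53.8 76.0
```

```bash
cat >> h.py <<'E'
YB=np.radians(20.5);XB=np.array([np.cos(YB),np.sin(YB),0]);YBv=np.array([-XB[1],XB[0],0]);BOX=np.array([.701,.0415,0])
def tip_to_tcp(tx,ty,tz,pitch=8,tip=(-.0529,0,.002)):
    R=down(200.5,pitch); return BOX+XB*tx+YBv*ty+np.array([0,0,tz])-R@np.array(tip),R
E
python3 - <<'E'
from h import *
print("clear back"); p,R=tip_to_tcp(-.109,-.003,.120); print(p); plan(p,R)
E
```

```text
clear back
[ 0.55114633 -0.01773082  0.12934279]
t 9.65 pos [0.6829 0.0861 0.2703] q [  -2.6   35.9   43.7   -0.   100.5 -113. ] grip 4.0 F [-0.27 -0.4  -0.71] T [ 0.02  0.01 -0.05]
turn units [ 0.001  0.996 -0.012] shift before turn [ 3.192 -1.027  2.82 ] after turn [ 2.772 -1.021  3.236]
```

```bash
python3 -m pendant '[0,0.4,-0.13,0,0,0,0,0,0.6,-0.2,0,0,0,0,0,0.6,-0.2,0,0,0,0,0,0.6,-0.2,0.2,0,0,0,0,0.6,-0.2,0.4,0,0,0,0,0.39,-0.1,0.6,0,0,0,0,0,0,0.6,0,0,0,0,0,0,0.6,0,0.5,0,0,0,0,0.42,0,0.5,0,0,0,0,0,0,0,0,0,0,0,0,0,0,0]'
python3 - <<'E'
from h import *
p,R=tip_to_tcp(-.109,-.003,.085); print(p); plan(p,R)
E
```

```text
time_s: 10.75
position: [0.5504, -0.018, 0.1302]
tool_rot: [[-0.928, -0.349, -0.128], [-0.346, 0.937, -0.048], [0.137, -0.0, -0.991]]
ft_force: [-0.1, -0.3, -0.9]
grip_width: 0.0041
[ 0.55114633 -0.01773082  0.09434279]
t 10.75 pos [ 0.5504 -0.018   0.1302] q [ -12.2   30.3   78.1   -4.3   78.3 -121.5] grip 4.1 F [-0.08 -0.28 -0.87] T [-0.03 -0.12  0.02]
turn units [-0.001  0.015 -0.009] shift before turn [-0.113 -0.     0.709] after turn [-0.115 -0.001  0.709]
```

```bash
python3 -m pendant '[0,-0.04,0,0.25,0,0,0,0,-0.05,0,0.3,0,0,0,0,-0.02,0,0.16,0,0,0,0,0,0,0,0,0,0,0,0,0,0,0,0,0]'
python3 - <<'E'
from h import *
p,R=tip_to_tcp(-.109,-.003,.072); print(p); plan(p,R)
g=get_image("scene"); save("s7",g["frame"],(240,190,310,250),11)
g=get_image("wrist"); save("w7",g["frame"])
E
```

```text
time_s: 11.25
position: [0.5511, -0.0176, 0.094]
tool_rot: [[-0.928, -0.349, -0.129], [-0.346, 0.937, -0.049], [0.138, -0.0, -0.99]]
ft_force: [-0.1, -0.3, -0.7]
grip_width: 0.0039
[ 0.55114633 -0.01773082  0.08134279]
t 11.25 pos [ 0.5511 -0.0176  0.094 ] q [ -12.1   32.8   80.4   -4.5   73.6 -121. ] grip 3.9 F [-0.06 -0.32 -0.71] T [ 0.1  -0.08  0.02]
turn units [-0.002  0.007 -0.008] shift before turn [-0.034 -0.002  0.251] after turn [-0.035 -0.002  0.251]
```

View pics/s7.png

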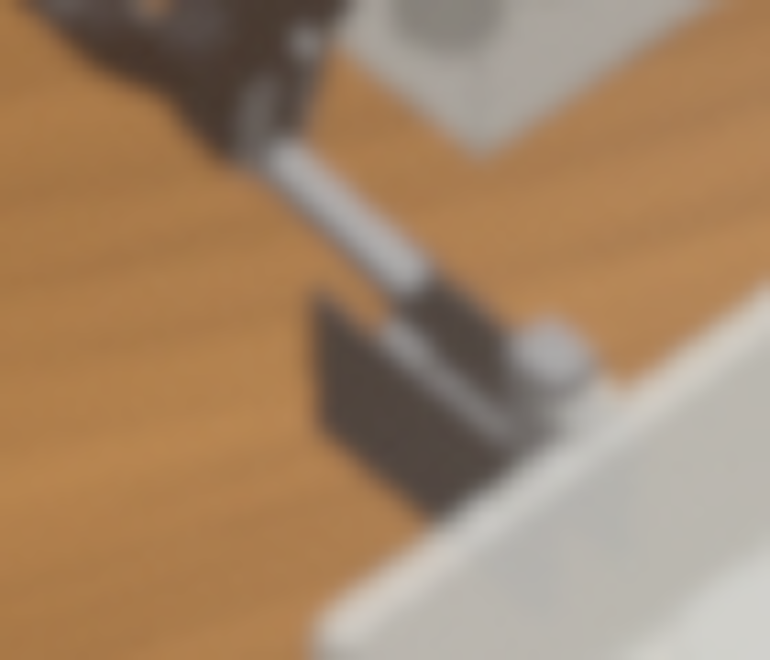

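View pics/w7.png

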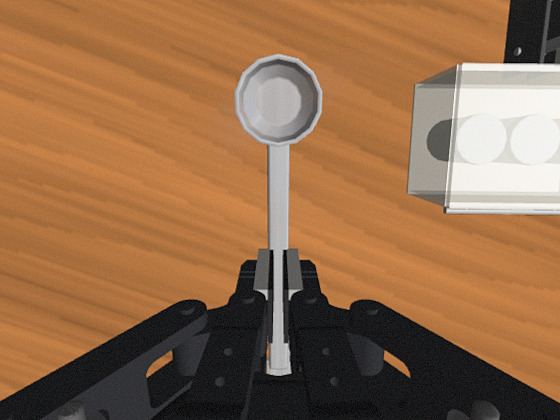

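Run:
```python
from h import *
g=get_image("scene")
def b(n,c,z):
    p=ray(g,(240+(c[0]+.5)/11-.5,190+(c[1]+.5)/11-.5),z); d=p-BOX; print(n,"box",(d@XB*1000).round(1),(d@YBv*1000).round(1))
b("tip centre top",(408,285),.093)
b("near cheek front outer",(314,296),.078)
b("far cheek front outer",(395,240),.078)
# handle lateral profile in scene at top face, and cheek profile from earlier image s5 n/a
f=g["frame"]; ys=np.arange(-20,16,1.)
def prof(x,z): 
    uv=np.array([proj(g,BOX+XB*x+YBv*b/1e3+[0,0,z]) for b in ys],np.float32); return cv2.remap(f,uv[:,0].copy()[None],uv[:,1].copy()[None],cv2.INTER_LINEAR)[0]
def cen(x,z):
    q=prof(x,z).astype(int); sat=q.max(-1)-q.min(-1); w=np.clip(80-sat,0,None); return ((w*ys).sum()/w.sum()).round(1), sat.tolist()
for x in(-.122,-.130,-.138): print(x,cen(x,.093+.14*(-.109-x)*-1*-1))
```

```text
tip centre top box -105.8 -7.0
near cheek front outer box -126.9 -14.5
far cheek front outer box -126.6 8.8
-0.122 (np.float64(-5.4), [92, 92, 92, 91, 89, 83, 73, 63, 49, 35, 24, 15, 10, 6, 5, 6, 9, 13, 17, 25, 34, 46, 58, 69, 77, 83, 87, 90, 91, 91, 91, 91, 91, 91, 91, 91])
-0.13 (np.float64(-5.4), [95, 94, 93, 91, 87, 82, 73, 63, 51, 37, 26, 16, 9, 6, 5, 7, 9, 12, 19, 28, 38, 49, 59, 70, 78, 84, 88, 90, 91, 91, 92, 92, 92, 91, 92, 92])
-0.138 (np.float64(-5.7), [92, 91, 91, 89, 85, 80, 71, 62, 48, 36, 24, 15, 9, 6, 7, 8, 9, 14, 21, 29, 41, 52, 63, 73, 80, 87, 91, 92, 91, 92, 91, 91, 91, 90, 90, 90])
```

The scene crop shows the handle end at (408,285), lined up between the cheeks' front corners at (314,296) and (395,240). I'll descend gently and check the forces.

```bash
python3 -m pendant '[0,-0.015,0,0.1,0,0,0,0,-0.015,0,0.1,0,0,0,0,-0.015,0,0.1,0,0,0,0,0,0,0,0,0,0,0,0,0,0,0,0,0]'
python3 - <<'E'
from h import *
p,R=tip_to_tcp(-.109,-.003,.058); plan(p,R)
g=get_image("scene"); save("s8",g["frame"],(240,190,310,250),11)
E
```

```text
time_s: 11.9
position: [0.5511, -0.0174, 0.0781]
tool_rot: [[-0.928, -0.349, -0.131], [-0.346, 0.937, -0.049], [0.139, 0.0, -0.99]]
ft_force: [-0.0, -0.3, -0.2]
grip_width: 0.004
t 11.9 pos [ 0.5511 -0.0174  0.0781] q [ -12.1   33.9   81.4   -4.5   71.6 -120.8] grip 4.0 F [-0.01 -0.29 -0.21] T [ 0.04 -0.05  0.07]
turn units [ 0.002 -0.002 -0.006] shift before turn [-0.029 -0.006  0.213] after turn [-0.029 -0.006  0.213]
```

View pics/s8.png

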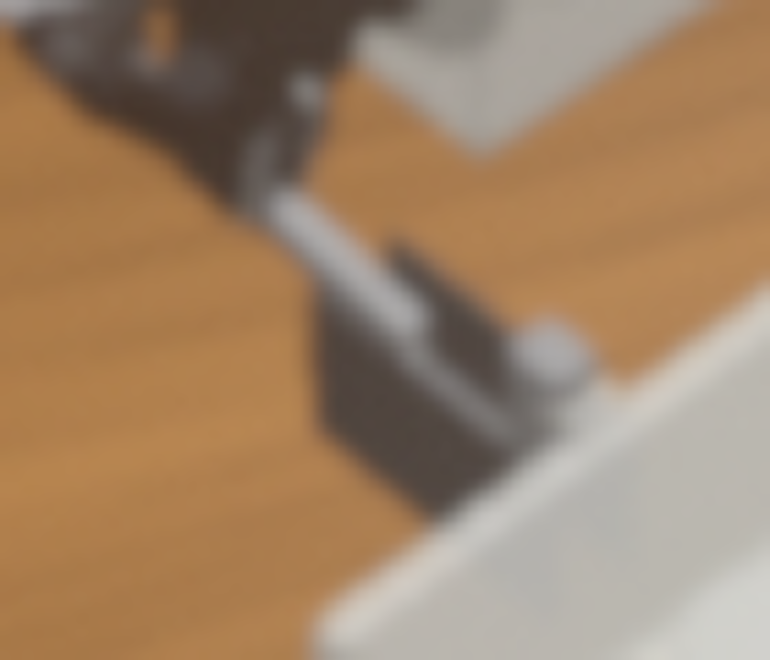

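The handle is inside the gap with no contact force. Continuing down onto the pad.

```bash
python3 -m pendant '[0,-0.014,0.01,0.1,0,0,0,0,-0.014,0.01,0.1,0,0,0,0,0,0,0,0,0,0]'; python3 -m pendant '[0,-0.008,0,0.06,0,0,0,0,0,0,0,0,0,0]'; python3 -m pendant '[0,-0.008,0,0.06,0,0,0,0,0,0,0,0,0,0]'
python3 - <<'E'
from h import *
p,R=tip_to_tcp(-.109,-.003,.050); plan(p,R)
g=get_image("scene"); save("s9",g["frame"],(230,180,370,300),5)
E
```

```text
time_s: 12.25
position: [0.5506, -0.0164, 0.0675]
tool_rot: [[-0.928, -0.349, -0.131], [-0.346, 0.937, -0.048], [0.14, 0.0, -0.99]]
ft_force: [-0.7, -0.4, 0.6]
grip_width: 0.0041
time_s: 12.45
position: [0.5507, -0.0165, 0.065]
tool_rot: [[-0.928, -0.349, -0.13], [-0.346, 0.937, -0.049], [0.139, -0.0, -0.99]]
ft_force: [-0.2, -0.1, 1.1]
grip_width: 0.0036
time_s: 12.65
position: [0.5508, -0.0166, 0.062]
tool_rot: [[-0.928, -0.349, -0.13], [-0.346, 0.937, -0.049], [0.139, -0.0, -0.99]]
ft_force: [0.0, -0.2, 2.2]
grip_width: 0.0042
t 12.65 pos [ 0.5508 -0.0166  0.062 ] q [ -12.    35.    82.4   -4.6   69.4 -120.6] grip 4.2 F [ 0.   -0.23  2.18] T [-0.05 -0.17  0.04]
turn units [ 0.     0.001 -0.006] shift before turn [-0.006 -0.024  0.052] after turn [-0.006 -0.024  0.052]
```

View pics/s9.png

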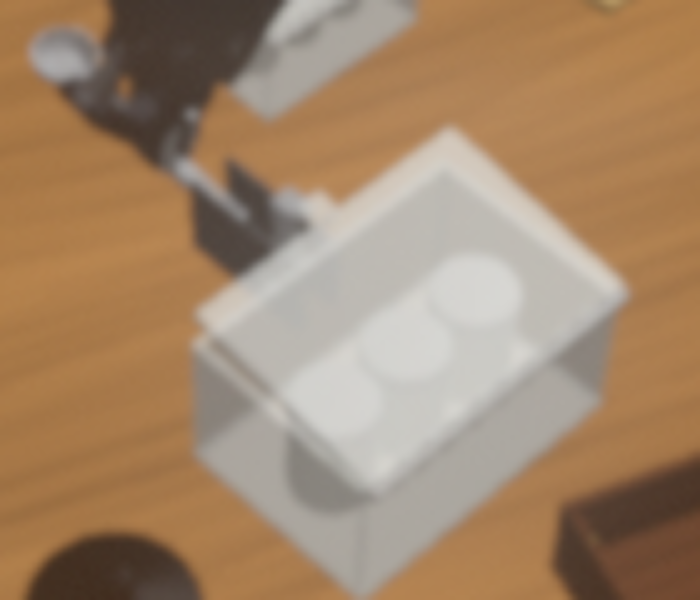

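The lid is freed: its front edge at (200,320) has risen off the box rim at (195,345). I'll press slightly further and hold while it swings.

```bash
python3 -m pendant '[0,-0.005,0,0.03,0,0,0,0,0,0,0,0,0,0,0,0,0,0,0,0,0,0,0,0,0,0,0,0,0,0,0,0,0,0,0,0,0,0,0,0,0,0,0,0,0,0,0,0,0,0,0,0,0,0,0,0,0,0,0,0,0,0,0,0,0,0,0,0,0,0]'
python3 - <<'E'
from h import *
plan((0.55,-.016,.15),down(200.5,8))
g=get_image("scene"); save("s10",g["frame"],(230,150,400,300),4)
E
```

```text
time_s: 13.7
position: [0.5508, -0.0165, 0.0606]
tool_rot: [[-0.928, -0.349, -0.13], [-0.346, 0.937, -0.049], [0.139, -0.0, -0.99]]
ft_force: [-0.0, -1.4, 2.0]
grip_width: 0.004
t 13.7 pos [ 0.5508 -0.0165  0.0606] q [ -12.    35.1   82.4   -4.6   69.2 -120.6] grip 4.0 F [-0.   -1.38  1.95] T [-0.04 -0.21 -0.05]
turn units [ 0.     0.001 -0.006] shift before turn [ 0.259  0.016 -1.768] after turn [ 0.259  0.016 -1.768]
```

View pics/s10.png

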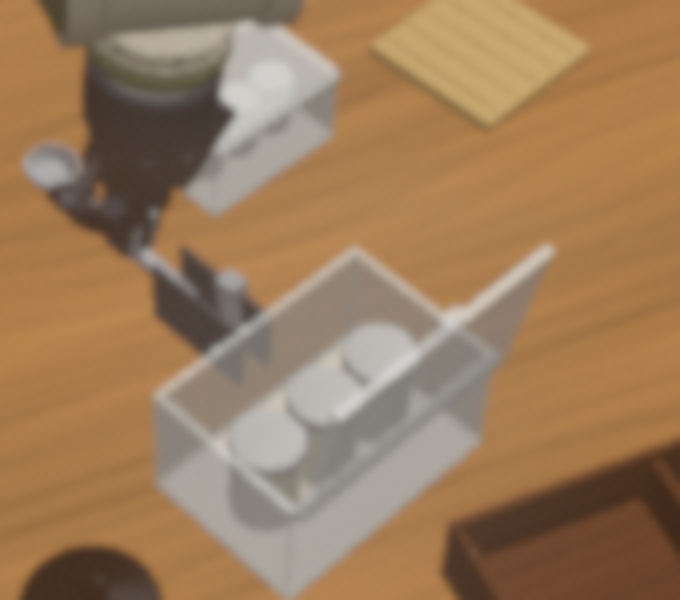

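The lid stands fully open beyond upright, with its front edge at (340,415)–(550,250). Now I lift out and level the spoon.

```bash
python3 -m pendant '[0,0.03,0,-0.2,0,0,0,0,0.06,0,-0.4,0,0,0,0,0.08,0,-0.6,0,0,0,0,0.08,0,-0.6,0,0,0,0,0.06,0,-0.4,0,0,0,0,0,0,-0.2,0,-0.5,0,0,0,0,0,0,-0.5,0,0,0,0,0,0,0,0]'
python3 - <<'E'
from h import *
d=np.radians(-24.5);p=np.array([.4292,.2908])+.023*np.array([np.cos(d),np.sin(d)])
plan((p[0],p[1],.18),down(155.5))
E
```

```text
time_s: 14.55
position: [0.551, -0.0161, 0.1825]
tool_rot: [[-0.937, -0.349, 0.001], [-0.349, 0.937, 0.0], [-0.001, 0.0, -1.0]]
ft_force: [-0.2, -0.1, -1.6]
grip_width: 0.0044
t 14.55 pos [ 0.551  -0.0161  0.1825] q [ -14.    24.2   78.9    0.    76.8 -124.4] grip 4.4 F [-0.22 -0.13 -1.56] T [-0.03  0.02 -0.03]
turn units [2.000e-03 4.000e-03 5.615e+00] shift before turn [-0.185  6.277  0.051] after turn [4.301 4.576 0.051]
```

```bash
python3 -m pendant '[0,0,0.4,0,0,0,0,0,-0.02,0.6,0,0,0,0,0,-0.02,0.7,0,0,0,0,0,-0.02,0.7,0,0,0,0,0,-0.02,0.7,0,0,0,0,0,-0.02,0.7,0,0,0,0,0,-0.02,0.7,0,0,0,0,0,-0.02,0.7,0,0,0,0,0,-0.02,0.6,0,0,0,0,0,-0.02,0.3,0,0,0,0,0,-0.02,0.18,0,0,0,0,0,0,0,0,0,0,0]'
python3 -m pendant '[0,0,0,0,0,0,0.8,0,0,0,0,0,0,0.96,0,0,0,0,0,0,0.96,0,0,0,0,0,0,0.96,0,0,0,0,0,0,0.96,0,0,0,0,0,0,0.96,0,0,0,0,0,0,0,0,0,0,0,0,0,0]'
python3 - <<'E'
from h import *
d=np.radians(-24.5);p=np.array([.4292,.2908])+.023*np.array([np.cos(d),np.sin(d)])
plan((p[0],p[1],.18),down(155.5))
g=get_image("wrist"); f=g["frame"]; save("w11",f); g2=get_image("top"); save("t11",g2["frame"],(60,180,360,400),2); s=get_image("scene"); save("s11",s["frame"],(280,100,400,220),5)
E
```

```text
time_s: 15.75
position: [0.4517, 0.2819, 0.1815]
tool_rot: [[-0.937, -0.35, -0.001], [-0.35, 0.937, -0.001], [0.001, -0.0, -1.0]]
ft_force: [-0.2, -0.7, -1.0]
grip_width: 0.0039
time_s: 16.55
position: [0.4521, 0.2809, 0.1816]
tool_rot: [[-0.912, 0.41, -0.0], [0.41, 0.912, -0.0], [0.0, -0.0, -1.0]]
ft_force: [0.3, -0.3, -1.3]
grip_width: 0.0041
t 16.55 pos [0.4521 0.2809 0.1816] q [ 19.1  22.5  82.   -0.   75.6 -46.7] grip 4.1 F [ 0.32 -0.3  -1.26] T [ 0.03 -0.03 -0.  ]
turn units [-0.003 -0.     0.036] shift before turn [ 0.039 -0.009  0.032] after turn [ 0.039 -0.009  0.032]
```

View pics/w11.png

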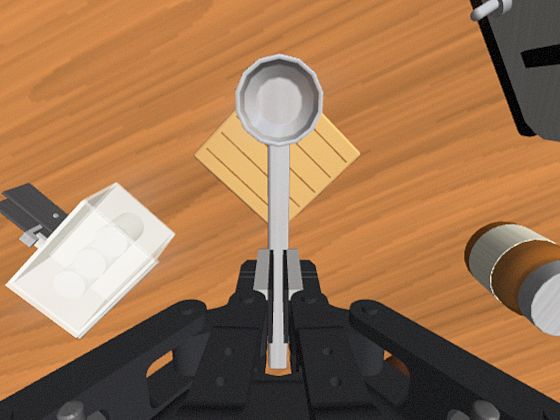

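View pics/s11.png

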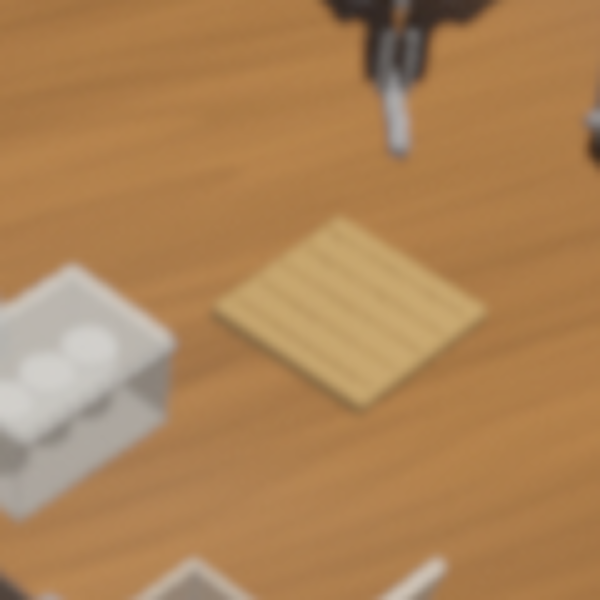

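The wrist view shows the coaster's left and right corners at (195,156) and (360,154), with the spoon on its diagonal at u≈278.

Run:
```python
from h import *
g=get_image("wrist"); a=ray(g,(194.5,156),.01);b=ray(g,(360.5,154),.01); c=(a+b)/2; print("diag",np.linalg.norm(a-b),"centre",c)
f=g["frame"];hsv=cv2.cvtColor(f,cv2.COLOR_RGB2HSV)
s=observe(); T=s["tool_rot"]; print("centre in tool",T.T@(c-s["position"]), "b-a in tool",T.T@(b-a))
sc=get_image("scene"); q=[(338,216),(487,312),(362,410),(214,310)]
Q=np.array([ray(sc,(280+(x+.5)/5-.5,100+(y+.5)/5-.5),.01) for x,y in q]); print("scene",Q.mean(0),[np.linalg.norm(Q[i]-Q[i-1]).round(4) for i in range(4)])
```

```text
diag 0.15115263356274283 centre [0.4313374  0.28941967 0.01      ]
centre in tool [ 0.02190746 -0.00110026  0.17160244] b-a in tool [ 1.72118828e-03  1.51142832e-01 -2.31556267e-05]
scene [0.43412688 0.28759636 0.01      ] [np.float64(0.1086), np.float64(0.1097), np.float64(0.1076), np.float64(0.1074)]
```

```bash
python3 -m pendant '[0,-0.02,-0.03,0.4,0,0,0,0,0,0,0.6,0,0,0,0,0,0,0.6,0,0,0,0,0,0,0.6,0,0,0,0,0,0,0.5,0,0,0,0,0,0,0.3,0,0,0,0,0,0,0.15,0,0,0,0,0,0,0,0,0,0,0,0,0,0,0,0,0]'
python3 -m pendant '[0,0,0,0.08,0,0,0,0,0,0,0,0,0,0]'
python3 - <<'E'
from h import *
plan((.4506,.2788,.0133),down(155.8))
s=get_image("scene"); save("s12",s["frame"],(300,110,400,200),6)
E
```

```text
time_s: 17.7
position: [0.4524, 0.28, 0.0248]
tool_rot: [[-0.911, 0.412, 0.001], [0.412, 0.911, 0.0], [-0.001, 0.001, -1.0]]
ft_force: [-0.2, -0.2, -0.1]
grip_width: 0.0043
time_s: 17.9
position: [0.452, 0.2799, 0.0203]
tool_rot: [[-0.911, 0.412, 0.0], [0.412, 0.911, 0.0], [-0.0, 0.0, -1.0]]
ft_force: [0.0, 0.4, -0.6]
grip_width: 0.0041
t 17.9 pos [0.452  0.2799 0.0203] q [ 19.   34.4  93.2  -0.   52.4 -46.7] grip 4.1 F [ 0.02  0.41 -0.56] T [-0.01 -0.02  0.03]
turn units [ 0.002  0.003 -0.018] shift before turn [ 0.017 -0.032  0.14 ] after turn [ 0.017 -0.032  0.14 ]
```

View pics/s12.png

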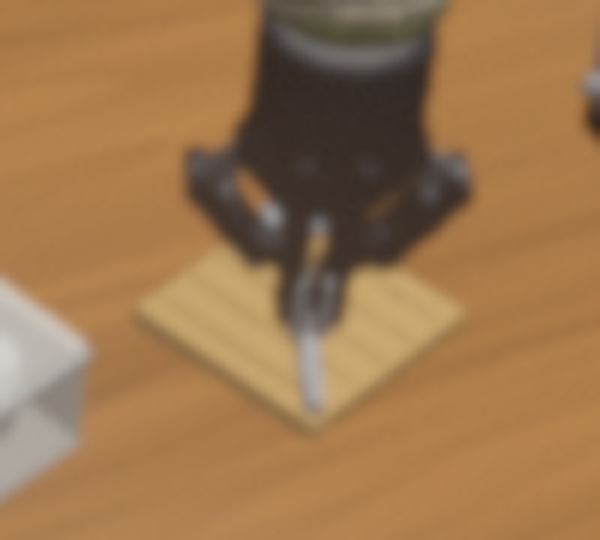

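The handle end at (315,408) is on the coaster diagonal, just inside the corner at (318,432). Lowering until it touches.

```bash
python3 -m pendant '[0,0,0,0.06,0,0,0,0,0,0,0.04,0,0,0,0,0,0,0,0,0,0]'; python3 -m pendant '[0,0,0,0.02,0,0,0,0,0,0,0,0,0,0]';python3 -m pendant '[0,0,0,0.02,0,0,0,0,0,0,0,0,0,0]'
```

```text
time_s: 18.25
position: [0.4518, 0.2798, 0.0148]
tool_rot: [[-0.911, 0.412, -0.0], [0.412, 0.911, -0.0], [0.0, -0.0, -1.0]]
ft_force: [0.3, 0.7, -0.7]
grip_width: 0.0042
time_s: 18.45
position: [0.4519, 0.2799, 0.014]
tool_rot: [[-0.911, 0.412, -0.0], [0.412, 0.911, -0.0], [0.0, -0.0, -1.0]]
ft_force: [-0.7, -0.4, 0.0]
grip_width: 0.0039
time_s: 18.65
position: [0.4521, 0.2799, 0.0134]
tool_rot: [[-0.911, 0.412, 0.0], [0.412, 0.911, 0.0], [-0.0, 0.0, -1.0]]
ft_force: [-0.2, -0.4, 1.6]
grip_width: 0.0042
```

```bash
python3 -m pendant '[0,0,0,0.01,0,0,0,0,0,0,0,0,0,0]' 20; python3 -m pendant '[8,0,0,0,0,0,0,12,0,0,0,0,0,0,16,0,0,0,0,0,0,22,0,0,0,0,0,0,30,0,0,0,0,0,0,35,0,0,0,0,0,0,35,0,0,0,0,0,0]'
python3 - <<'E'
from h import *
plan((.4506,.2788,.15),down(155.8))
g=get_image("wrist"); save("w13",g["frame"])
E
```

```text
time_s: 18.85
position: [0.4521, 0.2799, 0.0133]
tool_rot: [[-0.911, 0.412, 0.001], [0.412, 0.911, 0.0], [-0.001, 0.001, -1.0]]
ft_force: [-2.2, -1.7, 8.1]
grip_width: 0.0038
time_s: 19.55
position: [0.4519, 0.2799, 0.0125]
tool_rot: [[-0.911, 0.412, -0.0], [0.412, 0.911, -0.0], [0.0, -0.0, -1.0]]
ft_force: [0.1, 0.1, -0.5]
grip_width: 0.0355
t 19.55 pos [0.4519 0.2799 0.0125] q [ 19.   35.1  93.5   0.   51.4 -46.7] grip 35.5 F [ 0.07  0.14 -0.45] T [ 0.04  0.   -0.03]
turn units [-0.    -0.001 -0.019] shift before turn [ 0.016 -0.031 -2.749] after turn [ 0.016 -0.03  -2.749]
```

View pics/w13.png

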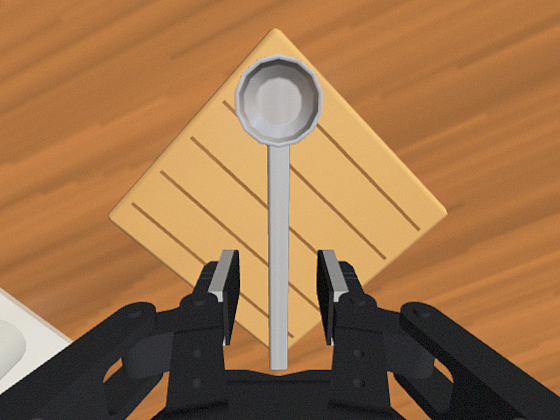

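The spoon lies free along the coaster's diagonal, mouth up, with the bowl at (279,100). Now I retreat and check.

```bash
python3 -m pendant '[35,0,0,-0.2,0,0,0,35,0,0,-0.4,0,0,0,35,0,0,-0.6,0,0,0,35,0,0,-0.6,0,0,0,35,0,0,-0.6,0,0,0,35,-0.5,0,-0.6,0,0,0,35,-0.6,0,-0.3,0,0,0,35,-0.3,0,0,0,0,0,35,0,0,0,0,0,0]'
python3 - <<'E'
from h import *
plan((.4506,.2788,.15),down(155.8))
g=get_image("wrist"); save("w14",g["frame"]); s=get_image("scene"); save("s14",s["frame"]); save("s14c",s["frame"],(300,120,400,200),8)
f=g["frame"]
hsv=cv2.cvtColor(f,cv2.COLOR_RGB2HSV); P=pts(g)
m=((hsv[...,1]<70)&(hsv[...,2]>90)).astype(np.uint8); n,l,st,c=cv2.connectedComponentsWithStats(m)
for i in range(1,n):
    if st[i,4]>400: print(st[i],c[i])
E
```

```text
time_s: 20.5
position: [0.5165, 0.2502, 0.177]
tool_rot: [[-0.91, 0.414, -0.0], [0.414, 0.91, -0.0], [0.0, -0.0, -1.0]]
ft_force: [-0.7, 0.7, -0.9]
grip_width: 0.0349
t 20.5 pos [0.5165 0.2502 0.177 ] q [ 14.   26.7  75.6  -0.   77.7 -51.5] grip 34.9 F [-0.71  0.73 -0.87] T [-0.    0.05 -0.01]
turn units [-0.002 -0.002 -0.032] shift before turn [ 1.437 -0.024  0.541] after turn [ 1.438 -0.018  0.54 ]
[ 257    0   43  164 2301] [278.3972186   61.10604085]
[    0   106   169   165 17081] [ 73.92781453 181.53281424]
[ 486  149   74   85 2217] [512.00180424 179.99052774]
[208 250  27  52 640] [220.6203125 274.096875 ]
[322 250  27  52 639] [334.97809077 274.23317684]
[125 371  45  49 925] [152.06378378 400.76108108]
```

View pics/w14.png

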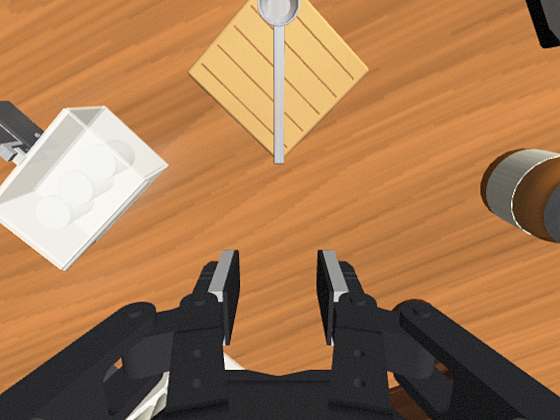

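View pics/s14.png

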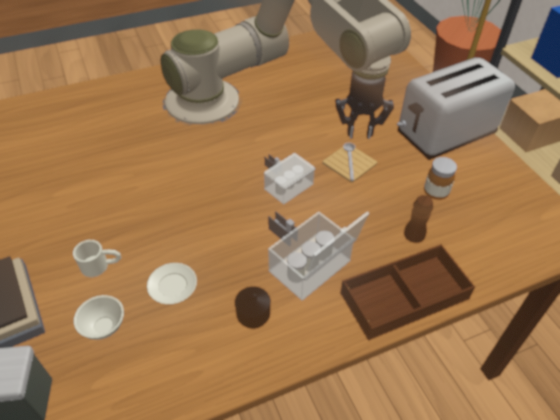

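Run:
```python
from h import *
g=get_image("wrist"); c=(ray(g,(188.5,72),.01)+ray(g,(368.5,69.5),.01))/2; t=ray(g,(279,163),.018); a=ray(g,(279,40),.018)
d=(t-a)/np.linalg.norm(t-a); o=t-d*.080; n=np.array([-d[1],d[0],0])
print("centre",c,"tip",t,"yaw",np.degrees(np.arctan2(d[1],d[0])),"origin rel centre along/lat mm",(o-c)@d*1e3,(o-c)@n*1e3)
P=pts(g); 
for r in(40,70,100,130,155): print(r,(np.median(P[r-2:r+3,278:281,2])*1e3).round(1),(np.median(P[r-2:r+3,255:262,2])*1e3).round(1))
```

```text
centre [0.428775   0.28942392 0.01      ] tip [0.49861061 0.25833873 0.018     ] yaw -24.351411269290267 origin rel centre along/lat mm -3.5599901557189986 0.4758076864152903
40 17.9 10.0
70 18.0 9.9
100 18.2 9.9
130 17.5 9.9
155 18.1 0.0
```

```bash
python3 -c "
from rig import *
print(close_job(), observe()['time_s'])"
```

```text
the job is handed in; nothing more can be done
the job is handed in; nothing more can be done
```

I picked up the spoon, turned it about 154° so the handle led, and pressed the hook down inside the gap of the 110 × 160 mm box. The lid came free and swung open past upright. I then lowered the spoon onto the coaster along its diagonal, let go, and handed the job in at about 21 s.

**Last checks**
- **Spoon position:** it lies mouth up with its origin 3.6 mm along and 0.5 mm across from the coaster's middle. I meant the origin to sit about 4 mm back so the spoon's length is centred; the handle tip reaches about to the coaster's corner.
- **Spoon level:** the handle's top reads 17.5–18.2 mm above the desk along its length, so it is flat.
- **Lid:** it was open in the scene picture taken after I let go of the spoon.
- **Other things:** by eye, nothing had moved in that picture.
- **Forces:** the wrist force readings I saw peaked at about 9 N, as the spoon settled onto the coaster; pressing the hook showed about 2 N.

**Disagreements**
- **Gap position:** the cameras differed by up to about 5 mm across the gap. I went with the wrist and scene views, and the handle went in without scraping.
- **Gripper opening:** it read about 4 mm on the 9 mm handle, but the pictures showed the spoon held firmly.

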